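# Fit the splined pulley on the gear unit

## Task

Put the spoked belt pulley, square hub up, over the nose of the gear unit's upright splined shaft; press lightly and turn it until its slots meet the splines and it drops, then seat it fully home on the collar and let go of it. Leave everything else on the bench where it is.

Things in the scene. Friction and masses are not known exactly. Their poses are not given: they have to be found in the camera images.
- pulley_centre (a point): Spoked aluminium belt pulley to be fitted (loose, about 0.55 kg, starts hub up): point on its bore axis half-way up, 35 mm above its underside; z up. Grooved rim 120 mm across, 0 to 24 mm above the underside; four low spokes; square hub 44 mm over its flats, 0 to 70 mm above the underside, so its top 46 mm stand clear. Flats and spokes face the point's +-x, +-y.
- hub_top (a point): Centre of the pulley hub's top face, 70 mm above the underside; axes as pulley_centre. Open through-bore about 27 mm in diameter with four slots, 11 mm wide and reaching 19.5 mm from the axis, along the point's +-x and +-y; it fits the shaft in any of four positions a quarter turn apart.
- seat (a point): On the shaft's axis, at the top of the 50 mm steel collar where the pulley's underside must rest, 78 mm above the bench; z up. Gear unit: grey box 130 mm square, 66 mm high, fixed to the bench; its dark motor sticks out along +x to 175 mm from the axis. The upright shaft is locked and cannot turn. Four splines, 7 mm wide, reach 18 mm from the axis, from the seat to flat tops 36 mm above it.
- nose (a point): Tip of the shaft, 64 mm above the seat: round core 24 mm in diameter, tapering over the last 9 mm to 14 mm. The splines' angle differs each time and is not reported (unrelated to this point's x, y): look, or feel for it. Out of line, the pulley rests on the spline tops, 36 mm above the seat; in line within about 6 degrees it drops. Turning 90 degrees one way always finds it.
- plain_pulley: Bystander: solid aluminium pulley without spokes or bore, 96 mm diameter, with a round 40 mm hub, 44 mm high; origin at the centre of its underside. It may lie in either of two places, swapped with the spoked pulley.
- spanner: Bystander: steel spanner 180 mm long, lying flat.
- screwdriver: Bystander: screwdriver 200 mm long with a wooden handle, lying.
- hammer: Bystander: hammer 280 mm long, lying.
- oil_bottle: Bystander: red plastic bottle 60 mm in diameter, 170 mm high; origin under its centre.
- grease_tin: Bystander: steel tin 80 mm in diameter, 80 mm high; origin under its centre.
- bolt_pot: Bystander: grey open pot 70 mm in diameter, 70 mm high; origin under its centre.

How it is judged:
By the outcome, as a careful person would: the job done as asked, in the order asked, and still so for the second after the job is handed in, with the robot touching nothing.
It also fails if it takes over 64 s, if anything falls off the work surface, if the arm or the gripper's body presses on something with over 40 N, if the wrist force passes 120 N, or if a joint passes its speed limit or range.

## Robot

A 6-joint arm with a two-finger parallel gripper is mounted at the origin on the work surface. World frame = base frame: x ahead of the robot, y to its left, z up, the work surface at z = 0. Lengths are in m, angles in rad, forces in N, time in s.
With the tool pointing down it reaches from about 0.3 to 0.75 m from the base axis. Payload 8.5 kg.
Tool frame: the origin (TCP) lies between the finger pads; the fingertips stand env.tip_extent ahead of it and the grasp point (between the pads) lies 8 mm behind it (env.tip_extent is the distance from the TCP to the fingertips, in m); y points along the fingers, x is the direction in which the jaws open and shut, and the axes are right-handed (so a half turn about y gives the same grasp; the last joint's range is limited). The gripper opens to 85 mm and grips with 20 to 120 N. Pads are 22 mm wide; open, the fingers measure 114 mm over their backs; the gripper's body (76 mm by 85 mm) begins 54 mm behind the grasp point. The pads swing forward as they close: fully open they stand 13 mm farther back than shut.
Start: joints at [0.984, 0.381, 1.297, -0, 1.464, -0.215], TCP at [0.2, 0.512, 0.21] pointing down, gripper open.
Joint ranges: [-3.11, 3.11], [-0.89, 2.33], [0.22, 2.48], [-1.42, 4.56], [0.17, 2.85], [-2.88, 2.88]. Speed limits (rad/s): [2.39, 2.39, 3.14, 3.14, 3.14, 3.14].

## Interface

Orientations are given as a unit quaternion [x, y, z, w].
In Python, from station import env, get_image, calibration, job gives the robot as it stands.
- The arm moves only by the tool play_rows, never from a script. Its argument "increments" is one flat list of numbers, 5 for each row, row after row: the finger opening in cm, from 0 to 8.54, then the shift along the tool's x, y, z in cm, then the turn about the tool's y in degrees. In form: [gripper, x, y, z, turn, gripper, x, y, z, turn, ...]. A call has 1 to 20 rows; each row is the pose to reach, as a shift and turn from the pose commanded when the call began, along the tool's axes at that moment; what a row does not reach only later rows make up. A row lasts 1/8 s, in which the tool goes at most 62.5 mm and 10.7 degrees, less where a joint would pass 70% of its speed; a pose out of reach is approached as far as the arm can. A call with a gripper value outside its range is refused whole. The fingers move at their own pace and stop on an object; "grip_force" is the grip in N (left out, the last holds). Time passes only in rows, so rows that repeat a pose let the fingers close. It gives the time, the measured TCP pose, the force and the opening at its end, in the units of the state.
- env.get_state(): the state, without advancing time (a new reading comes with each control period).
- get_image(name): name is "scene" or "top"; returns the picture (384x512x3 uint8, red, green, blue); there is no depth.
- calibration(name): a dict with "camera_matrix" (3x3 intrinsics, pixels), "dist" ([k1, k2, p1, p2, k3] as OpenCV has them; the pictures are not rectified), "world_to_cam" (4x4, takes a point from world to camera coordinates). Camera axes: x right, y down, z forward; pixel columns grow to the right and rows downward; lengths in m; the calibration is good to about 2 mm. A picture is of the moment at which its call begins. calibration takes no time and is no camera call.
- job.hand_in(): hands the job in, once; it reports no verdict.
The state is a dict: "time": time; "joint_positions": joint angles; "joint_vel": joint speeds; "joint_torque": joint torques, N m; "tool_pos": TCP position; "tool_rot": TCP orientation; "wrist_force": force on the tool from outside, world axes, zero at the start; "torque": the same for the moment, N m; "gripper_width": finger opening in m.
Only numpy, scipy, OpenCV 4.12 (cv2) and the standard library are available. Lean on these libraries where they do the work, as an engineer would, in place of code of your own. Each camera call takes 0.05 s, during which the arm holds its last target.

## Working session

There is one attempt and no reset: what is moved stays moved. The work goes in short steps, Python scripts to look and compute and a tool call to move; the robot and the scene stay as the last step left them, time stands still between calls to the robot, and variables do not carry over. Pictures are saved under pics/ and viewed, and the job is handed in when it is done.

Besides the shell and the picture viewer there is one more tool, called by a JSON object that holds its "method" and its "body". play_rows: Moves the arm, as the interface text tells. Its arguments: {"type":"object","properties":{"increments":{"type":"array"},"grip_force":{"type":"number"}},"required":["increments"]}

```bash
ls; mkdir -p pics
python3 - <<'E'
from station import env,get_image,calibration
import cv2
s=env.get_state();print({k:s[k] for k in('time','tool_pos','tool_rot','wrist_force','gripper_width')},env.tip_extent)
for n in('scene','top'):
    im=get_image(n);cv2.imwrite(f'pics/{n}0.png',cv2.cvtColor(im,cv2.COLOR_RGB2BGR))
    c=calibration(n);print(c)
E
```

```text
pics
{'time': 0.0, 'tool_pos': array([0.19963713, 0.51213547, 0.20890359]), 'tool_rot': array([ 0.58400646,  0.39848458, -0.39943752, -0.58360617]), 'wrist_force': array([ 0.31302203, -0.35849091,  0.16705093]), 'gripper_width': 0.08535977846708824} 0.011
{'camera_matrix': array([[448.15523344,   0.        , 247.53083292],
       [  0.        , 448.15523344, 193.02411513],
       [  0.        ,   0.        ,   1.        ]]), 'dist': array([-0.01187585,  0.        ,  0.        ,  0.        ,  0.        ]), 'world_to_cam': array([[-0.66230658,  0.74920425, -0.00655664,  0.39651247],
       [ 0.62283764,  0.54569055, -0.56062028, -0.27986686],
       [-0.4164412 , -0.37538622, -0.82804705,  1.56131631],
       [ 0.        ,  0.        ,  0.        ,  1.        ]])}
{'camera_matrix': array([[420.83659424,   0.        , 256.40164482],
       [  0.        , 420.83659424, 191.10121179],
       [  0.        ,   0.        ,   1.        ]]), 'dist': array([-0.07128313,  0.        ,  0.        ,  0.        ,  0.        ]), 'world_to_cam': array([[ 0.00952661, -0.9997249 , -0.02143289, -0.03061789],
       [-0.99538368, -0.00743382, -0.09568737,  0.55818409],
       [ 0.09550172,  0.02224552, -0.99518067,  1.24106059],
       [ 0.        ,  0.        ,  0.        ,  1.        ]])}
```

View pics/scene0.png

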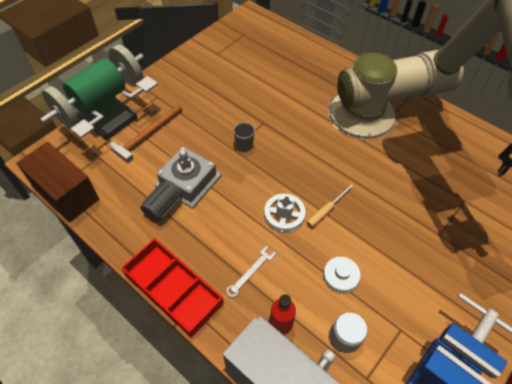

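View pics/top0.png

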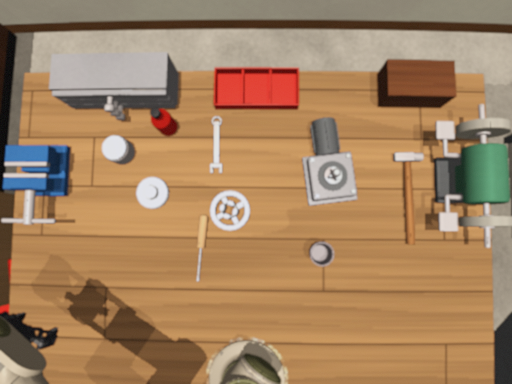

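The top view shows the spoked pulley at about (230,211), the gear shaft at about (333,175), and the screwdriver close to the pulley at (203,235). I'll enlarge both.

```bash
cat > h.py <<'E'
import numpy as np,cv2
from station import env,get_image,calibration
def ray(n,u,v):
    c=calibration(n);p=cv2.undistortPoints(np.array([[[u,v]]],float),c['camera_matrix'],c['dist'])[0,0]
    T=c['world_to_cam'];R=T[:3,:3];o=-R.T@T[:3,3];d=R.T@np.array([p[0],p[1],1]);return o,d/np.linalg.norm(d)
def at(n,u,v,z):
    o,d=ray(n,u,v);return o+d*(z-o[2])/d[2]
def proj(n,P):
    c=calibration(n);T=c['world_to_cam'];r=cv2.Rodrigues(T[:3,:3])[0]
    return cv2.projectPoints(np.array(P,float).reshape(-1,1,3),r,T[:3,3],c['camera_matrix'],c['dist'])[0][:,0]
def crop(im,cx,cy,w,f,name):
    x0,y0=int(cx-w/2),int(cy-w/2)
    p=cv2.resize(im[y0:y0+w,x0:x0+w],None,fx=f,fy=f,interpolation=cv2.INTER_CUBIC)
    return p,x0,y0
E
python3 - <<'E'
import cv2,numpy as np
from h import *
for n,L in(('top',[(230,211),(331,175)]),('scene',[(286,212),(188,172)])):
    im=cv2.imread(f'pics/{n}0.png');ps=[]
    for c in L:
        w=56 if n=='top' else 60
        p,x0,y0=crop(im,*c,w,7 if n=='top' else 6.5,'');print(n,x0,y0)
        for k in range(0,w,10):
            s=p.shape[0]/w
            cv2.putText(p,str(x0+k),(int(k*s),10),0,.35,(0,0,255),1);cv2.putText(p,str(y0+k),(0,int(k*s)+4),0,.35,(0,0,255),1)
            cv2.line(p,(int(k*s),12),(int(k*s),20),(0,0,255),1);cv2.line(p,(24,int(k*s)),(30,int(k*s)),(0,0,255),1)
        ps.append(p)
    cv2.imwrite(f'pics/{n}crop.png',np.hstack(ps))
E
```

```text
top 202 183
top 303 147
scene 256 182
scene 158 142
```

View pics/topcrop.png

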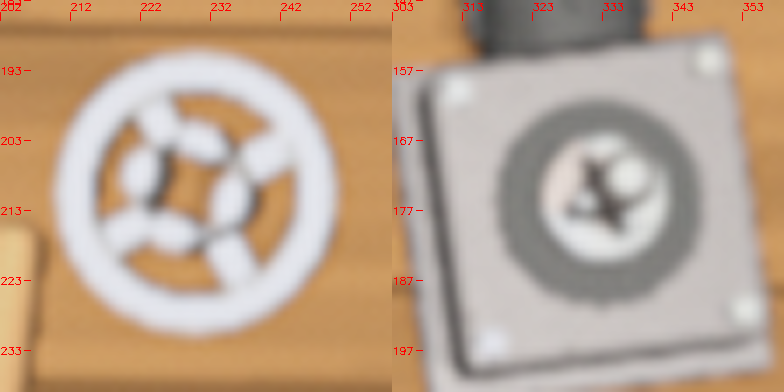

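View pics/scenecrop.png

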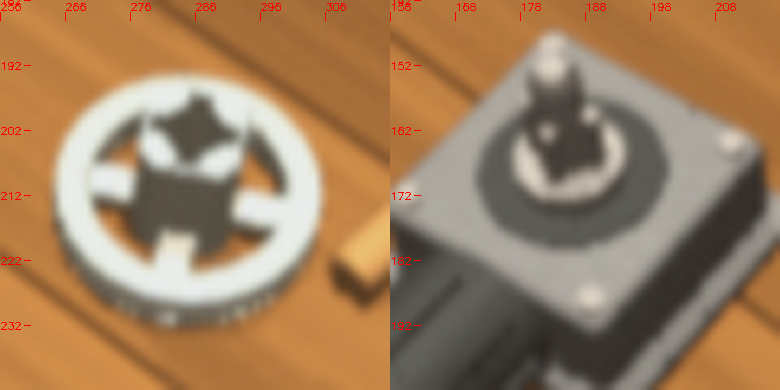

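Run:
```python
from h import *
f=lambda x0,y0,s,x,y:((x+.5)/s+x0-.5,(y+.5)/s+y0-.5)
T=lambda x,y:f(202,183,7,x,y); G=lambda x,y:f(303,147,7,x-392,y)
S=lambda x,y:f(256,182,6.5,x,y); SG=lambda x,y:f(158,142,6.5,x-390,y)
print('rim top',at('top',*T(196,193),.024)[:2])
print('rim scene', [at('scene',*S(*p),.024)[:2] for p in((55,185),(322,192))], at('scene',*S(189,189),.024)[:2])
a=[at('top',*T(*p),.02)[:2] for p in((157,122),(235,262),(122,232),(268,155))]
print('spokes',np.degrees(np.arctan2(*(a[0]-a[1])[::-1])),np.degrees(np.arctan2(*(a[3]-a[2])[::-1])), np.mean(a,0))
print('collar top',at('top',*G(605,197),.078)[:2],'scene',at('scene',*SG(569,157),.078)[:2])
print('nose top',at('top',*G(628,174),.142)[:2],'scene',at('scene',*SG(551,45),.142)[:2])
```

```text
rim top [0.50047735 0.0544106 ]
rim scene [array([0.53981374, 0.01266883]), array([0.46355455, 0.10528153])] [0.50170259 0.05935623]
spokes 29.94810172103581 -61.64445900863569 [0.5008214  0.05499161]
collar top [ 0.60279695 -0.24840059] scene [ 0.60282035 -0.24434519]
nose top [ 0.60321197 -0.24723049] scene [ 0.59364626 -0.2541151 ]
```

```bash
cat >> h.py <<'E'
def circ(c,r,z,a0=0,a1=360,n=73):
    a=np.radians(np.linspace(a0,a1,n));return np.c_[c[0]+r*np.cos(a),c[1]+r*np.sin(a),np.full(n,z)]
def rot(P,c,yaw):
    P=np.array(P,float);a=np.radians(yaw);R=np.array([[np.cos(a),-np.sin(a)],[np.sin(a),np.cos(a)]]);P=P.copy();P[:,:2]=P[:,:2]@R.T+c;return P
def pulley(c,yaw,z=0):
    L=[circ(c,.06,z),circ(c,.06,z+.024)]
    h=.022;L.append(rot([[h,h,z+.07],[-h,h,z+.07],[-h,-h,z+.07],[h,-h,z+.07],[h,h,z+.07]],c,yaw))
    L.append(rot(slot(.0135,.0055,.0195,z+.07),c,yaw));return L
def slot(r,w,R,z):
    a=np.arcsin(w/r);P=[]
    for k in range(4):
        q=np.array([[R,-w,z],[R,w,z]]+[[r*np.cos(t),r*np.sin(t),z] for t in np.linspace(a,np.pi/2-a,8)])
        P.append(rot(q,[0,0],90*k))
    P=np.vstack(P);return np.vstack([P,P[:1]])
def shaft(c,yaw):
    L=[circ(c,.025,.078),circ(c,.007,.142),circ(c,.012,.133)]
    L.append(rot(slot(.012,.0035,.018,.114),c,yaw));L.append(rot(slot(.012,.0035,.018,.078),c,yaw));return L
def overlay(im,n,L,ctr,w,s,col=(0,0,255)):
    x0,y0=int(ctr[0]-w/2),int(ctr[1]-w/2)
    p=cv2.resize(im[y0:y0+w,x0:x0+w],None,fx=s,fy=s,interpolation=cv2.INTER_CUBIC);q=p.copy()
    for P in L:
        u=(proj(n,P)-[x0,y0]+.5)*s-.5
        cv2.polylines(q,[np.round(u*8).astype(int).reshape(-1,1,2)],False,col,1,cv2.LINE_AA,3)
    return np.hstack([p,q])
E
python3 - <<'E'
from h import *
c=(.501,.0560);y=29
g=(.6028,-.2470)
rows=[]
for n,a,b in(('top',(230,211),(333,175)),('scene',(286,211),(183,163))):
    im=cv2.imread(f'pics/{n}0.png')
    cv2.imwrite(f'pics/ovp_{n}.png',overlay(im,n,pulley(c,y),a,50,8))
    rows.append(overlay(im,n,shaft(g,20)[:3],b,30,13))
cv2.imwrite('pics/ovp.png',np.vstack([cv2.resize(cv2.imread(f'pics/ovp_{n}.png'),(600,300)) for n in('top','scene')]))
cv2.imwrite('pics/ovg.png',np.vstack([cv2.resize(r,(600,300)) for r in rows]))
E
```

```text
(no output)
```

View pics/ovp.png

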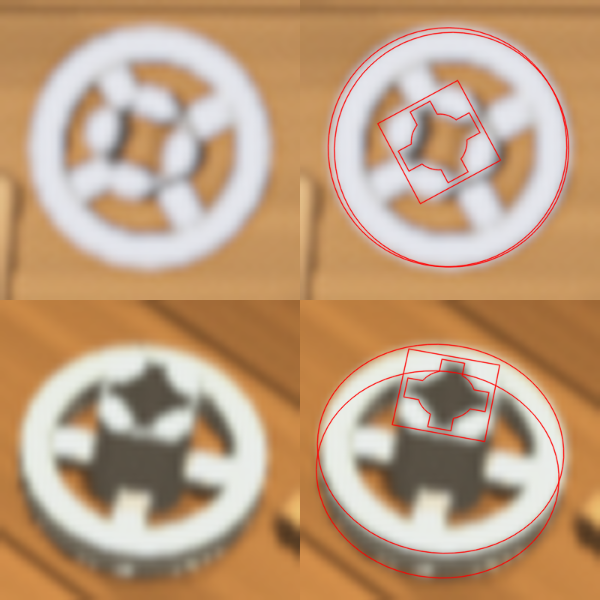

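View pics/ovg.png

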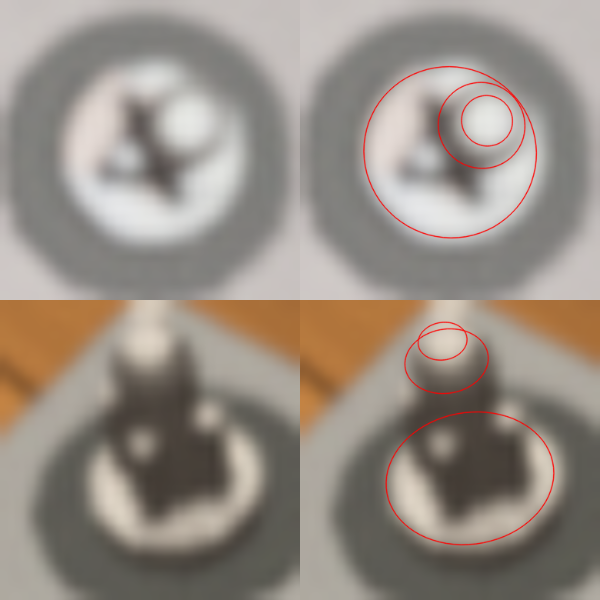

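Run:
```python
from h import *
g=np.array((.6028,-.2470))
for u,v in((14.2,14.5),(20.7,11.5)):
    P=at('scene',168+u-.05-.65-.45,148+v-.05-.3-.45,.114)[:2]-g;print('scene',np.hypot(*P),np.degrees(np.arctan2(P[1],P[0])))
P=at('top',318+12.7-.5-.2,160+15.7-.5,.114)[:2]-g;print('top',np.hypot(*P),np.degrees(np.arctan2(P[1],P[0])))
g2t=(.6028,-.2475)
rows=[]
for a in(5,15,25):
  r=[]
  for n,b,gg in(('top',(333,175),(.6028,-.2477)),('scene',(183,163),(.602,-.2452))):
    im=cv2.imread(f'pics/{n}0.png')
    L=shaft(gg,a);r.append(cv2.resize(overlay(im,n,L[:1]+L[3:4],b,30,13),(400,200)))
  rows.append(np.hstack(r))
cv2.imwrite('pics/ovs.png',np.vstack(rows))
```

```text
scene 0.015363910414068623 24.685298285870136
scene 0.014120965024383215 116.21716578033521
top 0.01432144912242061 116.39130016085397
```

View pics/ovs.png

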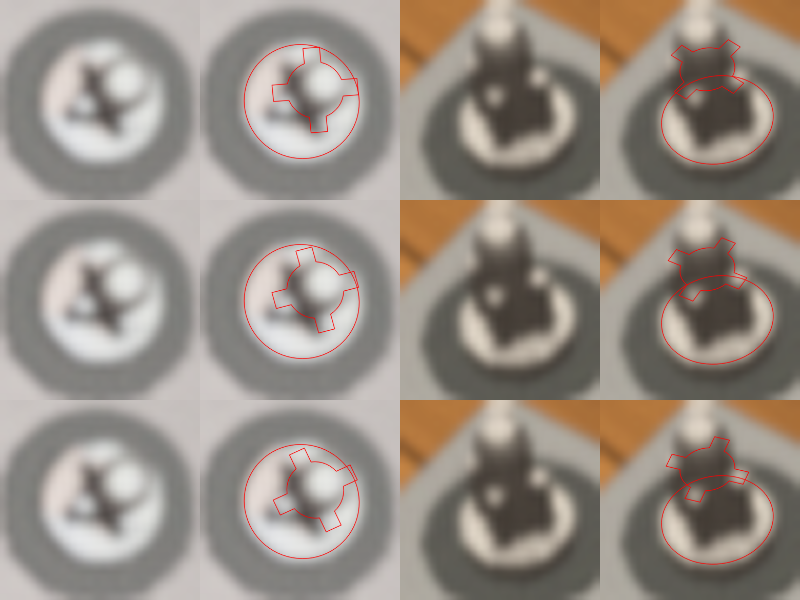

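Splines sit at about 26° (mod 90) and the pulley at about 29°. Both cameras agree on the pulley-to-shaft offset. Next I'll work out the approach.

```bash
cat >> h.py <<'E'
from scipy.spatial.transform import Rotation as Ro
def plan(p,yaw=None,verbose=1):
    """inc (cm, deg) to put TCP at p with jaw axis (tool x) at world yaw mod 180"""
    s=env.get_state();R=Ro.from_quat(s['tool_rot']).as_matrix()
    d=R.T@(np.array(p)-s['tool_pos'])*100
    y0=np.degrees(np.arctan2(R[1,0],R[0,0]))
    print('t',round(s['time'],2),'pos',s['tool_pos'].round(4),'jawyaw',y0.round(2),'down',R[:,1].round(3),'F',s['wrist_force'].round(1),'w',round(s['gripper_width'],4),'j6',s['joint_positions'].round(2))
    t=None if yaw is None else -((yaw-y0+90)%180-90)
    print('inc',d.round(2),'turn',t)
E
python3 - <<'E'
from h import *
plan((.5012,.0565,.16),29)
plan((.5012,.0565,.16),119)
E
```

```text
t 0.1 pos [0.1996 0.5122 0.209 ] jawyaw 68.7 down [-0.001 -0.001 -1.   ] F [-0.5 -0.1 -0.1] w 0.0853 j6 [ 0.98  0.38  1.3   0.    1.46 -0.22]
inc [-31.49   4.92 -44.65] turn 39.69793083841323
t 0.1 pos [0.1996 0.5122 0.209 ] jawyaw 68.7 down [-0.001 -0.001 -1.   ] F [-0.5 -0.1 -0.1] w 0.0853 j6 [ 0.98  0.38  1.3   0.    1.46 -0.22]
inc [-31.49   4.92 -44.65] turn -50.30206916158676
```

{"method": "play_rows", "body": {"increments": [8.5,-1.1,0,-1.6,1.4,8.5,-3.4,0,-4.8,4.3,8.5,-5.6,0,-8,7.1,8.5,-7.9,0,-11.2,10,8.5,-10.1,0,-14.4,12.8,8.5,-12.4,0,-17.6,15.6,8.5,-14.7,0.5,-20.8,18.5,8.5,-16.9,1,-24,21.3,8.5,-19.1,1.5,-27.1,24.1,8.5,-21.4,2,-30.3,27,8.5,-23.6,2.5,-33.5,29.8,8.5,-25.9,3,-36.7,32.6,8.5,-28.1,3.5,-39.9,35.4,8.5,-29.8,4,-42.3,37.5,8.5,-31,4.5,-44,39,8.5,-31.5,4.9,-44.65,39.7,8.5,-31.5,4.9,-44.65,39.7,8.5,-31.5,4.9,-44.65,39.7]}}

```text
time: 2.35
tool_pos: [0.5009, 0.0574, 0.1607]
tool_rot: [-0.684, -0.177, 0.177, 0.685]
wrist_force: [-0.8, -1.2, -0.0]
gripper_width: 0.0846
```

Run:
```python
from h import *
plan((.5012,.0565,.042),29)
for n in('top','scene'):
    im=get_image(n);cv2.imwrite(f'pics/{n}1.png',im[:,:,::-1])
a=cv2.imread('pics/top1.png')[130:290,150:310];b=cv2.imread('pics/scene1.png')[110:270,200:360]
cv2.imwrite('pics/a1.png',cv2.resize(np.hstack([a,b]),(800,400),interpolation=2))
```

```text
t 2.35 pos [0.5009 0.0574 0.1607] jawyaw 29.06 down [ 0.  0. -1.] F [-0.8 -1.2 -0. ] w 0.0846 j6 [-0.12  0.34  1.51  0.    1.29 -0.63]
inc [-0.02 11.87 -0.09] turn 0.061752618876440124
```

View pics/a1.png

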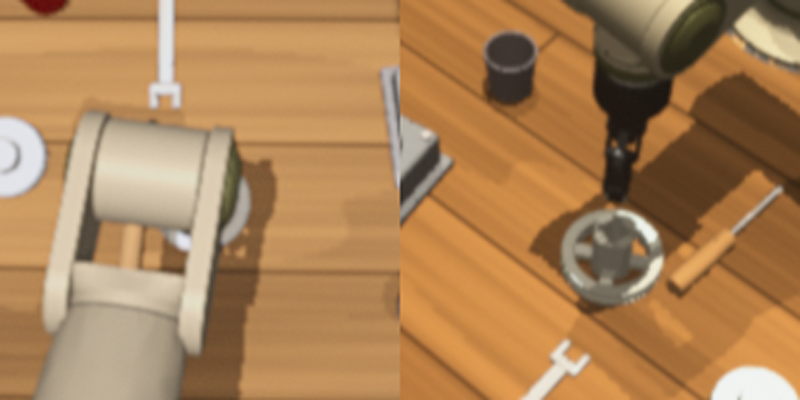

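The open gripper is above the hub at (612,230) in the scene crop. Now I descend.

{"method": "play_rows", "body": {"increments": [8.5,0,1,-0.05,0,8.5,0,3,-0.1,0,8.5,0,5,-0.1,0,8.5,0,7,-0.1,0,8.5,0,8.5,-0.1,0,8.5,0,9.5,-0.1,0,8.5,0,10.3,-0.1,0,8.5,0,11,-0.1,0,8.5,0,11.5,-0.1,0,8.5,0,11.85,-0.1,0,8.5,0,11.85,-0.1,0]}}

```text
time: 3.82
tool_pos: [0.5018, 0.0558, 0.0419]
tool_rot: [-0.685, -0.177, 0.177, 0.685]
wrist_force: [-0.9, -0.3, 0.9]
gripper_width: 0.0852
```

Run:
```python
from h import *
plan((.5012,.0565,.042),29)
im=get_image('scene');cv2.imwrite('pics/s2.png',cv2.resize(im[140:260,220:360,::-1],None,fx=5,fy=5,interpolation=2))
```

```text
t 3.83 pos [0.5018 0.0558 0.0419] jawyaw 29.0 down [-0.  0. -1.] F [-0.9 -0.3  0.9] w 0.0852 j6 [-0.12  0.5   1.66 -0.    0.98 -0.63]
inc [-0.02 -0.01  0.09] turn -0.0022623694170818
```

View pics/s2.png

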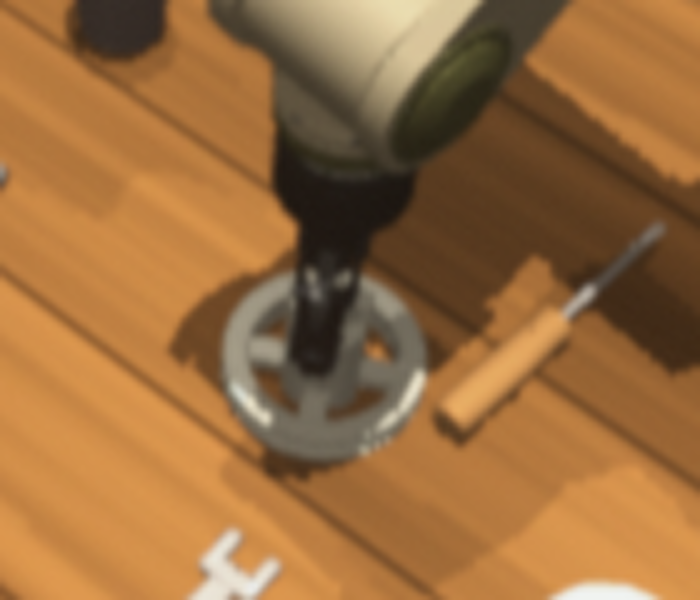

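{"method": "play_rows", "body": {"increments": [4,0,0,0,0,4,0,0,0,0,4,0,0,0,0,4,0,0,0,0,4,0,0,0,0,4,0,0,0,0,4,0,0,0,0,4,0,0,0,0], "grip_force": 60}}

```text
time: 4.88
tool_pos: [0.5018, 0.0558, 0.0427]
tool_rot: [0.685, 0.177, -0.177, -0.684]
wrist_force: [-3.1, -0.1, 7.5]
gripper_width: 0.0415
```

{"method": "play_rows", "body": {"increments": [4,0,-0.2,0,0,4,0,-0.6,0,0,4,0,-1.2,0,0,4,0,-2,0,0,4,0,-3,0,0,4,0,-4,0,0,4,0,-5,0,0,4,0,-5,0,0]}}

```text
time: 5.88
tool_pos: [0.5023, 0.0558, 0.0929]
tool_rot: [0.685, 0.178, -0.176, -0.684]
wrist_force: [-0.5, -0.9, -5.0]
gripper_width: 0.0412
```

Run:
```python
from h import *
plan((.6025,-.2466,.22),29)
im=get_image('scene');cv2.imwrite('pics/s3.png',cv2.resize(im[120:240,220:360,::-1],None,fx=5,fy=5,interpolation=2))
```

```text
t 5.88 pos [0.5023 0.0558 0.0929] jawyaw 29.0 down [ 0.002 -0.    -1.   ] F [-0.5 -0.9 -5. ] w 0.0412 j6 [-0.12  0.43  1.6  -0.    1.11 -0.63]
inc [ -5.88 -12.68 -31.32] turn -0.001688584889606659
```

View pics/s3.png

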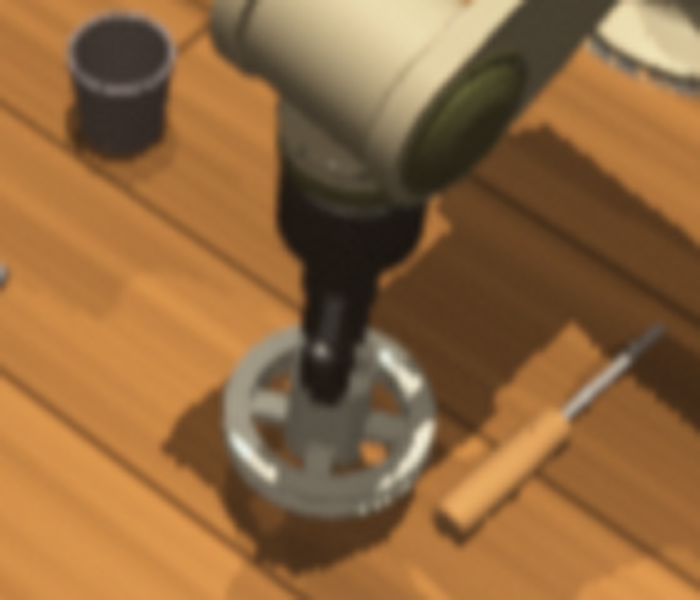

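Lift is good: the force of -5 N matches 0.55 kg, and the pulley hangs level. Now I carry it over the shaft, deliberately about 19° out of line.

{"method": "play_rows", "body": {"increments": [4,0,-2,0,0,4,0,-5,0,0,4,0,-8,0,0,4,0,-10.5,-0.8,0,4,-0.3,-11.7,-2,-1,4,-0.9,-11.9,-4.5,-2,4,-1.5,-11.9,-8,-4,4,-2.2,-11.9,-11.5,-6,4,-2.8,-11.9,-15,-8,4,-3.5,-11.9,-18.5,-10,4,-4.1,-11.9,-22,-12,4,-4.8,-11.9,-25.5,-14,4,-5.3,-11.9,-28.5,-15,4,-5.7,-11.9,-30.3,-16,4,-5.9,-11.9,-31.3,-16,4,-5.9,-11.9,-31.3,-16,4,-5.9,-11.9,-31.3,-16]}}

```text
time: 8.05
tool_pos: [0.6018, -0.2457, 0.211]
tool_rot: [-0.653, -0.271, 0.271, 0.653]
wrist_force: [0.3, 0.4, -4.6]
gripper_width: 0.0414
```

Run:
```python
from h import *
plan((.6025,-.2466,.2127),45)
s=env.get_state();p=s['tool_pos'];z=p[2]-.0427
out=[]
for n in('top','scene'):
    im=get_image(n);cv2.imwrite(f'pics/{n}4.png',im[:,:,::-1])
    u=proj(n,[[p[0],p[1],z+.02]])[0];print(u)
    L=pulley(p[:2],45,z)[:3]
    out.append(cv2.resize(overlay(np.ascontiguousarray(im[:,:,::-1]),n,L,u,70,6),(600,300)))
cv2.imwrite('pics/o4.png',np.vstack(out))
```

```text
t 8.05 pos [ 0.6018 -0.2457  0.211 ] jawyaw 45.03 down [-0.  0. -1.] F [ 0.3  0.4 -4.6] w 0.0414 j6 [-0.57  0.56  0.98  0.    1.6  -1.36]
inc [-0.02 -0.17 -0.11] turn 0.02531755533253488
[338.64468786 169.44673658]
[180.21010797 141.05794386]
```

View pics/o4.png

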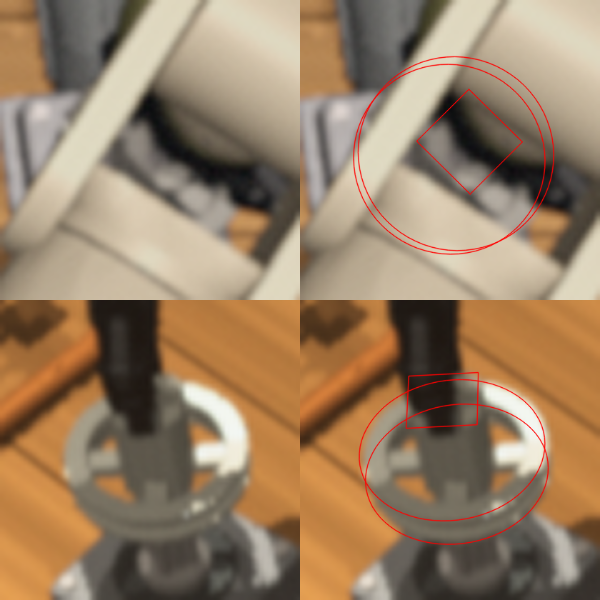

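The scene overlay matches apart from the known camera bias of about 0.8 px, so the pulley is centred on the shaft to roughly 1 mm. Next I lower it over the nose.

{"method": "play_rows", "body": {"increments": [4,0,0.6,-0.05,0,4,0,1.4,-0.1,0,4,0,2.2,-0.1,0,4,0,2.8,-0.1,0,4,0,3.3,-0.1,0,4,0,3.6,-0.1,0,4,0,3.9,-0.1,0,4,0,3.9,-0.1,0]}}

```text
time: 9.15
tool_pos: [0.6026, -0.2472, 0.1719]
tool_rot: [-0.653, -0.271, 0.271, 0.653]
wrist_force: [0.5, 0.6, -5.0]
gripper_width: 0.0414
```

{"method": "play_rows", "body": {"increments": [4,0,0.3,0,0,4,0,0.6,0,0,4,0,0.9,0,0,4,0,1.1,0,0,4,0,1.3,0,0,4,0,1.4,0,0,4,0,1.5,0,0,4,0,1.6,0,0,4,0,1.6,0,0]}}

```text
time: 10.28
tool_pos: [0.6029, -0.2474, 0.1567]
tool_rot: [0.654, 0.271, -0.27, -0.653]
wrist_force: [-0.9, 0.1, -1.3]
gripper_width: 0.0411
```

Contact with the spline tops came at the predicted height (TCP 0.1567). I press slightly more.

{"method": "play_rows", "body": {"increments": [4,0,0.05,0,0,4,0,0.1,0,0,4,0,0.15,0,0,4,0,0.15,0,0]}}

```text
time: 10.78
tool_pos: [0.6032, -0.2477, 0.1565]
tool_rot: [0.654, 0.271, -0.27, -0.652]
wrist_force: [-1.6, -0.2, 8.8]
gripper_width: 0.0414
```

{"method": "play_rows", "body": {"increments": [4,0,0,0,1.5,4,0,0,0,3,4,0,0,0,4.5,4,0,0,0,6,4,0,0,0,7.5,4,0,0,0,9,4,0,0,0,10.5,4,0,0,0,12,4,0,0,0,12,4,0,0,0,12]}}

```text
time: 12.02
tool_pos: [0.603, -0.2474, 0.1559]
tool_rot: [0.679, 0.201, -0.2, -0.677]
wrist_force: [-1.7, 0.7, 6.8]
gripper_width: 0.0416
```

{"method": "play_rows", "body": {"increments": [4,0,0.03,0,1,4,0,0.06,0,2,4,0,0.06,0,3,4,0,0.06,0,4,4,0,0.06,0,5,4,0,0.06,0,6,4,0,0.06,0,7,4,0,0.06,0,7,4,0,0.06,0,7]}}

```text
time: 13.15
tool_pos: [0.6027, -0.2473, 0.1539]
tool_rot: [0.689, 0.159, -0.159, -0.689]
wrist_force: [0.1, 0.2, -5.8]
gripper_width: 0.0414
```

Run:
```python
from h import *
plan((.6025,-.2466,.1567),26)
```

```text
t 13.15 pos [ 0.6027 -0.2473  0.1539] jawyaw 26.01 down [-0. -0. -1.] F [ 0.1  0.2 -5.8] w 0.0414 j6 [-0.57  0.6   1.08 -0.    1.46 -1.02]
inc [ 0.01 -0.28  0.07] turn 0.005238578152514606
```

The force fell back to just the weight and z dropped, so the slots have met the splines at yaw 26°. Now I lower it towards the collar.

{"method": "play_rows", "body": {"increments": [4,0,0.2,0,0,4,0,0.5,0,0,4,0,0.8,0,0,4,0,1.1,0,0,4,0,1.4,0,0,4,0,1.7,0,0,4,0,2,0,0,4,0,2.3,0,0,4,0,2.6,0,0,4,0,2.8,0,0,4,0,2.9,0,0,4,0,2.9,0,0]}}

```text
time: 14.65
tool_pos: [0.6027, -0.2472, 0.1249]
tool_rot: [-0.689, -0.159, 0.159, 0.689]
wrist_force: [-0.5, 0.3, -5.3]
gripper_width: 0.041
```

{"method": "play_rows", "body": {"increments": [4,0,0.1,0,0,4,0,0.2,0,0,4,0,0.3,0,0,4,0,0.4,0,0,4,0,0.45,0,0,4,0,0.5,0,0,4,0,0.5,0,0]}}

```text
time: 15.52
tool_pos: [0.6028, -0.2473, 0.1208]
tool_rot: [0.689, 0.159, -0.159, -0.689]
wrist_force: [-1.5, 0.6, 3.5]
gripper_width: 0.0412
```

Seat contact came at 0.1208, against 0.1205 predicted. I press it home a little, then check before releasing.

{"method": "play_rows", "body": {"increments": [4,0,0.06,0,0,4,0,0.12,0,0,4,0,0.18,0,0,4,0,0.18,0,0]}}

```text
time: 16.02
tool_pos: [0.603, -0.2475, 0.1207]
tool_rot: [0.69, 0.16, -0.158, -0.688]
wrist_force: [-4.7, 2.7, 14.0]
gripper_width: 0.0414
```

Run:
```python
from h import *
plan((.6025,-.2466,.1567),26)
im=get_image('scene');b=np.ascontiguousarray(im[:,:,::-1]);g=(.602,-.2452)
cv2.imwrite('pics/o5.png',cv2.resize(overlay(b,'scene',pulley(g,26,.078),(183,163),70,6),(800,400)))
```

```text
t 16.02 pos [ 0.603  -0.2475  0.1207] jawyaw 26.0 down [ 0.002 -0.002 -1.   ] F [-4.7  2.7 14. ] w 0.0414 j6 [-0.57  0.63  1.13 -0.    1.38 -1.02]
inc [ 0.   -3.6   0.09] turn 0.004618013278701483
```

View pics/o5.png

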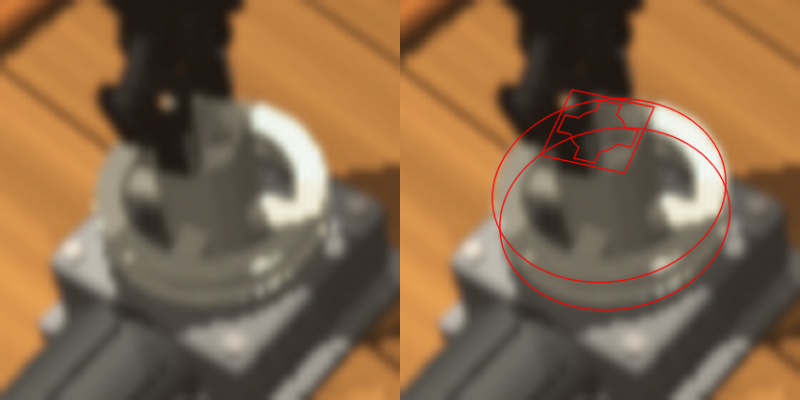

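The overlay at seat height (0.078) matches, so it is seated. I relieve the press, open slowly and retract straight up.

{"method": "play_rows", "body": {"increments": [4,0,-0.1,0,0,4,0,-0.15,0,0,4.6,0,-0.15,0,0,5.2,0,-0.15,0,0,6,0,-0.15,0,0,7,0,-0.15,0,0,8,0,-0.15,0,0,8.5,0,-0.15,0,0,8.5,0,-0.15,0,0,8.5,0,-0.15,0,0]}}

```text
time: 17.32
tool_pos: [0.6027, -0.2472, 0.1196]
tool_rot: [0.689, 0.159, -0.159, -0.689]
wrist_force: [-1.0, -0.1, 0.8]
gripper_width: 0.0851
```

{"method": "play_rows", "body": {"increments": [8.5,0,-0.5,0,0,8.5,0,-1.5,0,0,8.5,0,-3,0,0,8.5,0,-5,0,0,8.5,0,-7,0,0,8.5,0,-9,0,0,8.5,0,-11,0,0,8.5,0,-12.5,3,0,8.5,0,-12.5,7,0,8.5,0,-12.5,11,0,8.5,0,-12.5,15,0,8.5,0,-12.5,19,0,8.5,0,-12.5,23,0,8.5,0,-12.5,26,0,8.5,0,-12.5,28,0,8.5,0,-12.5,29,0,8.5,0,-12.5,29,0]}}

```text
time: 19.45
tool_pos: [0.4757, 0.0134, 0.2449]
tool_rot: [0.689, 0.159, -0.159, -0.689]
wrist_force: [0.0, -0.4, -0.1]
gripper_width: 0.0849
```

Run:
```python
from h import *
plan((.6025,-.2466,.1567),26)
out=[]
for n,g,b in(('top',(.6028,-.2477),(335,172)),('scene',(.602,-.2452),(183,160))):
    im=get_image(n);cv2.imwrite(f'pics/{n}6.png',im[:,:,::-1])
    out.append(cv2.resize(overlay(np.ascontiguousarray(im[:,:,::-1]),n,pulley(g,26,.078),b,60,6),(600,300)))
cv2.imwrite('pics/o6.png',np.vstack(out))
```

```text
t 19.45 pos [0.4757 0.0134 0.2449] jawyaw 26.02 down [ 0. -0. -1.] F [ 0.  -0.4 -0.1] w 0.0849 j6 [-0.22  0.22  1.42 -0.    1.49 -0.68]
inc [-1.000e-02  8.830e+00 -2.892e+01] turn 0.015221653390312895
```

View pics/o6.png

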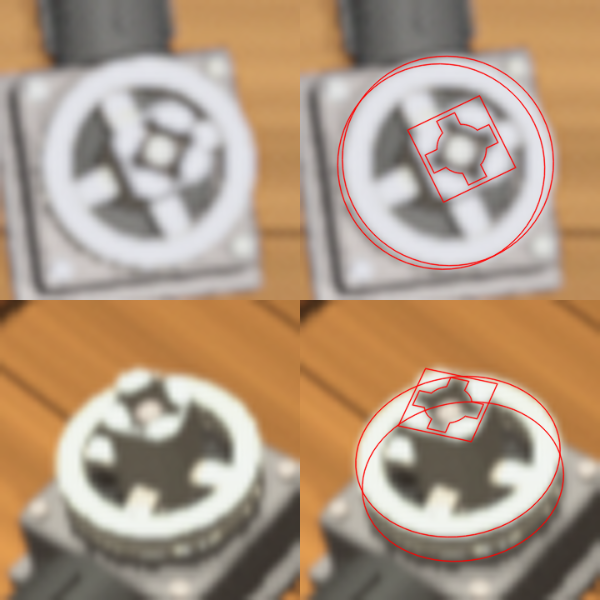

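View pics/scene6.png

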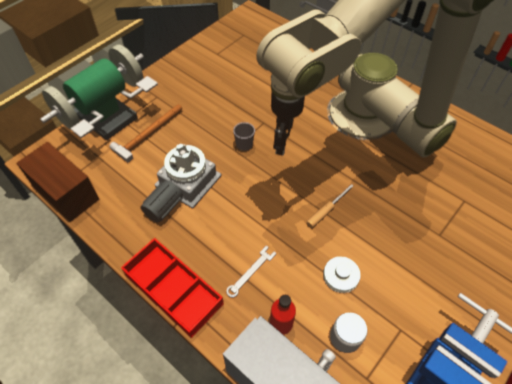

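The pulley sits on the collar at the modelled height in both views, with the shaft nose visible in its bore. The other items are where they were, and the gripper is clear of everything.

```bash
python3 -c "
from station import job
print(job.hand_in())"
```

```text
the job is handed in; nothing more can be done
None
```

The spoked pulley is seated fully home on the gear unit's collar, hub up and released. I handed the job in at about 19.5 s of the 64 s allowed.

- **Fitting:** I gripped the hub across its flats and lowered it over the nose about 19° out of line. It met the spline tops at the expected height. I pressed with about 14 N and turned it 19°; it dropped in line at yaw 26°. It then went down 36 mm to the collar, contacting at TCP z 0.1208 against 0.1205 expected. I pressed it home with about 19 N, then opened the gripper and backed away.
- **Last checks:** In both cameras the pulley outline matches the seated model at 0.078 m, with the nose visible in the bore. By eye, the other items in the scene picture have not moved. The wrist force is about zero and the gripper is clear.
- **Disagreements:** The two cameras differed by about 3 mm in absolute position, within the combined calibration error. They agreed on the pulley-to-shaft offset. While holding the 44 mm hub, the gripper opening read about 41.4 mm. I did not find out why, but it caused no slip.

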